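# Hold a repaired circuit board up to the inspection camera

## Task

Slide the red jaw of the board vise well open, lift the circuit board out, and hold it up in the air to the white inspection camera: component side squarely facing the lens (so tilted back to match the camera), aluminium bar edge up, middle of the board on the lens axis, about 14 cm in front of the lens. Finish while still holding it there, steady, with the jaw left open. Do not bump the camera or its stand, and leave the other things on the bench where they are.

Things in the scene. Friction and masses are not known exactly. Their poses are not given: they have to be found in the camera images.
- vise: Blue board vise fixed to the bench, base 110 (x) x 215 (y, -77 to 138) x 12 mm; heading varies by 0.35 rad. Origin on the bench below the board's middle. Fixed blue jaw at -y (110 mm high, groove open at the top), red sliding jaw at +y. The board stands on edge along y in a rail slot (floor 25 mm above the bench, 6 mm deep) and 4.5 mm wide grooves in both jaws; it comes out straight up.
- jaw (a joint): Opening of the red sliding jaw, m: 0 closed, 0.045 fully open; it grows as the jaw moves along the vise's +y. Starts at 0 to 0.003. Stays where it is left (3 N friction, light damping). While closed its dark steel lip covers the board's upper corner by 8 mm and the board cannot be lifted; 20 mm open clears it well.
- jaw_tab (a point): Middle of the black grip tab on top of the red jaw: 14 mm thick along the vise's x, 22 mm along its y, 34 mm tall, its top 147 mm and this point 132 mm above the bench. 69 mm from the vise's origin along +y when closed. Pinch it from above across its 14 mm and draw it along the vise's +y.
- module: The repaired circuit board: brown, loose, 3 (x) x 100 (y) x 80 mm (z), 0.11-0.23 kg, upright in the vise, axes along the vise's. Origin: middle of its lower edge. Component side (potentiometers, white sockets, up to 16 mm proud, 20-72 mm above the lower edge) looks along +x. An aluminium heat-sink bar 12 (x) x 60 (y) x 26 mm (z) is fixed on its top edge, 80-106 mm above the lower edge.
- heatsink (a point): Middle of the heat-sink bar, 93 mm above the module's origin along its z: the place to grip, across the bar's 12 mm thickness (along the module's x), from above. 118 mm above the bench at the start.
- board_face (a point): Middle of the board's component-side surface, 40 mm above the lower edge, 1.5 mm off the board's mid-plane on the component side: the point to bring onto the lens axis (53 mm below the middle of the bar).
- camera: White inspection camera, 60 x 52 x 48 mm, round black lens 38 mm across, held by a pillar stand. Origin: middle of the lens's front, 0.18-0.24 m above the bench. Looks along its -x, towards the robot, 0.35 rad below level, heading varies by 0.3 rad; z is the picture's up. A board presented right has its x, y, z axes parallel to the camera's, same directions: its top leans towards the robot.
- focus (a point): The point on the lens axis 140 mm in front of the lens glass, at -140 mm along the camera's x: where the middle of the board's component-side surface belongs.
- stand: Stand of the camera, fixed: black steel foot 130 x 130 x 18 mm and a 22 mm steel pillar 314 mm tall through its middle, origin under the middle of the foot. The camera hangs 100 mm in front of the pillar (the stand's -x).
- cam_head: Black clamp block 36 x 42 x 36 mm on the pillar, with the arm that carries the camera; fixed, origin in its middle on the pillar's axis.
- meter: Loose orange multimeter lying flat, 150 x 78 x 47 mm; origin under its middle. Bystander.
- spool: Loose white spool of solder standing upright, 62 mm diameter, 50 mm tall; origin under its middle. Bystander.
- pen: Loose black and green marker lying flat, 130 mm long, 13 mm diameter; origin under its middle. Bystander.
- driver: Loose red-handled screwdriver lying flat, 170 mm long; origin under its middle. Bystander.
- tray: Grey open parts tray 90 x 80 x 28 mm, fixed to the bench; origin under its middle. Bystander.
- cap0: Loose blue capacitor, 16 mm diameter, 22 mm tall, standing in the tray. Bystander.
- cap1: A second loose blue capacitor like the first, in the tray. Bystander.
Mind the look-alikes: they are no part of the job. Leave any orange or purple look-alike of the module alone.

How it is judged:
By the outcome, as a careful person would: the job done as asked, in the order asked, and still so for the second after the job is handed in, while the arm keeps its last pose, push and grip.
It also fails if it takes over 51 s, if anything falls off the work surface, if the arm or the gripper's body presses on something with over 40 N, if the wrist force passes 120 N, or if a joint passes its speed limit or range.

## Robot

A 7-joint arm with a two-finger parallel gripper is mounted at the origin on the work surface. World frame = base frame: x ahead of the robot, y to its left, z up, the work surface at z = 0. Lengths are in m, angles in rad, forces in N, time in s.
With the tool pointing down it reaches from about 0.425 to 0.925 m from the base axis. Payload 6.8 kg.
Tool frame: the origin (TCP) lies at the very end of the fingers, on their centre line; the grasp point (between the pads) lies 19 mm behind it; z points along the fingers, y is the line along which they close (so a half turn about z gives the same grasp; the last joint's range is limited). The gripper opens to 85 mm and grips with 20 to 120 N. Pads are 22 mm wide; open, the fingers measure 114 mm over their backs; the gripper's body (76 mm by 85 mm) begins 54 mm behind the grasp point. The pads swing forward as they close: fully open they stand 13 mm farther back than shut.
Start: joints at [-1.334, 0.477, 0.022, 1.555, -0.011, 1.109, -0.083], TCP at [0.228, 0.635, 0.231] pointing down, gripper open.
Joint ranges: [-2.96, 2.96], [-0.34, 2.1], [-1.41, 1.46], [0.24, 2.44], [-1.37, 4.51], [0.17, 1.92], [-2.96, 2.96]. Speed limits (rad/s): [2.39, 2.39, 3.14, 3.14, 3.14, 3.14, 3.14].

## Interface

Orientations are given as a unit quaternion [w, x, y, z].
In Python, from station import * gives the robot as it stands.
- The arm moves only by the tool jog_arm, never from a script. Its argument "moves" is one flat list of numbers, 7 for each row, row after row: the shift along the tool's x, y, z normalised to -1 to 1, where 1 is 20 mm, then the turn, a rotation vector about the tool's x, y, z normalised to -1 to 1, where 1 is 4 degrees, then the opening, from 0 (shut) to 1 (fully open). In form: [x, y, z, rx, ry, rz, claw, x, y, z, rx, ry, rz, claw, ...]. A call has exactly 8 rows; each row shifts and turns the commanded pose from where the row before left it, along the tool's axes as they then stand; what a row does not reach is not made up. A row lasts 1/12 s, in which the tool goes at most 41.7 mm and 7.16 degrees, less where a joint would pass 70% of its speed; a pose out of reach is approached as far as the arm can. A call with a number of a shift or a turn outside -1 to 1 is refused whole. A call with a gripper value outside its range is refused whole. The fingers move at their own pace and stop on an object; "grip_force" is the grip in N (left out, the last holds). Time passes only in rows, so rows that do not move let the fingers close, or fill a call up. It gives the time, the measured TCP pose, the force, the opening and the grip force at its end, in the units of the state.
- get_obs(): the state, without advancing time (a new reading comes with each control period).
- read_camera(name): name is "scene" or "side" or "wrist"; returns a dict with "color" (400x640x3 uint8, blue, green, red), "fx", "fy", "cx", "cy" (pixels), "k1" (the pictures are not rectified: a ray, as slopes to the right and down, at radius r is drawn at 1 + k1 r^2 times it, then the intrinsics apply), "rvec" (rotation vector, rad) and "tvec" (3), from world to camera coordinates, as OpenCV has them. Camera axes: x right, y down, z forward; pixel columns grow to the right and rows downward; lengths in m; the calibration is good to about 2 mm. A picture is of the moment at which its call begins. There is no depth.
- hand_in(): hands the job in; it is judged then, once.
The state is a dict: "t": time; "q": joint angles; "joint_vel": joint speeds; "joint_torque": joint torques, N m; "eef_pos": TCP position; "tool_rot": TCP orientation; "contact_force": force on the tool from outside, world axes, zero at the start; "torque": the same for the moment, N m; "gripper_width": opening from 0.0 (shut) to 1.0 (fully open); "grasp_force": force on a finger pad.
Only numpy, scipy, OpenCV 4.12 (cv2) and the standard library are available. Lean on these libraries where they do the work, as an engineer would, in place of code of your own. Each camera call takes 0.05 s, during which the arm holds its last target. There are 200 camera calls.

## Working session

There is one attempt and no reset: what is moved stays moved. The work goes in short steps, Python scripts to look and compute and a tool call to move; the robot and the scene stay as the last step left them, time stands still between calls to the robot, and variables do not carry over. Pictures are saved under pics/ and viewed, at most 10 in all, crops included, and the job is handed in when it is done.

Besides the shell and the picture viewer there is one more tool, called after "Request:" by a JSON object that holds its "op" and its "data", one argument or row to a line. jog_arm: Moves the arm, as the interface text tells. Scaled input: -1 to 1 covers 20 mm each way for a shift and 4 degrees each way for a turn. Its arguments: {"type":"object","properties":{"moves":{"type":"array"},"grip_force":{"type":"number"}},"required":["moves"]}

```bash
ls; mkdir -p pics; python3 - <<'E'
from station import *
import cv2,pickle
o=get_obs();print({k:o[k] for k in('t','eef_pos','tool_rot','gripper_width')})
d={}
for n in("scene","side"):
    c=read_camera(n);d[n]=c;cv2.imwrite(f"pics/{n}0.png",c["color"])
    print(n,c["fx"],c["cx"],c["cy"],c["k1"],c["rvec"],c["tvec"])
pickle.dump(d,open("d.pkl","wb"))
E
```

```text
pics
{'t': 0.0, 'eef_pos': array([0.22799384, 0.63470933, 0.23033044]), 'tool_rot': array([-7.68223517e-05,  1.71549889e-01,  9.85175020e-01, -8.99576271e-04]), 'gripper_width': 1.0006963507868232}
scene 402.58225747796905 317.3262774328258 200.00743303123994 -0.020661448402691168 [ 2.03775293  0.83628777 -0.46455147] [-0.40834663 -0.08863871  1.53974494]
side 501.3158773950148 307.80678770605203 209.54542007248645 -0.000355312293141329 [ 2.17812875 -0.32819849  0.17732611] [-0.54486043  0.23955065  1.33454323]
```

View pics/scene0.png

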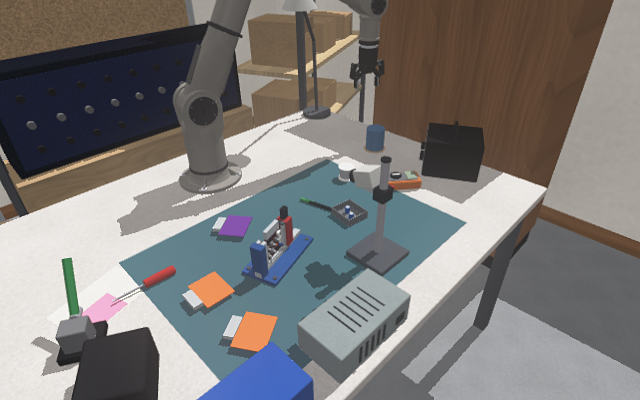

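View pics/side0.png

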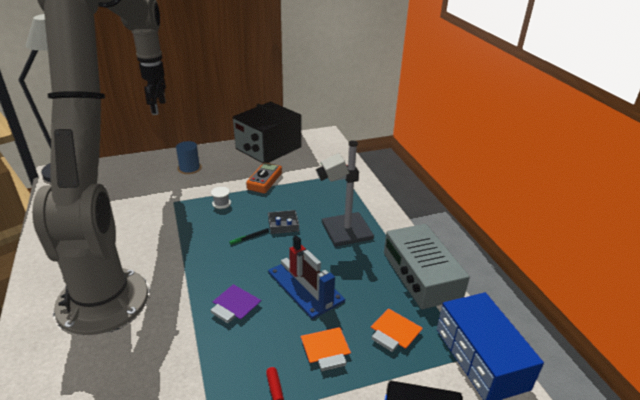

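```bash
python3 - <<'E'
import cv2,numpy as np
s=cv2.imread("pics/scene0.png");t=cv2.imread("pics/side0.png")
def crop(im,x,y,w,h,k):
    c=cv2.resize(im[y:y+h,x:x+w],None,fx=k,fy=k,interpolation=cv2.INTER_CUBIC)
    for i in range(0,w,10): cv2.putText(c,str(x+i),(i*k,8),0,.3,(0,255,255),1); cv2.line(c,(i*k,10),(i*k,14),(0,255,255),1)
    for i in range(0,h,10): cv2.putText(c,str(y+i),(0,i*k+4),0,.3,(0,255,255),1)
    return c
cv2.imwrite("pics/v.png",np.hstack([crop(s,237,195,80,100,5),crop(t,265,230,80,100,5)]))
cv2.imwrite("pics/c.png",np.hstack([crop(s,335,150,80,120,5),crop(t,310,130,80,120,5)]))
E
```

```text
(no output)
```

View pics/v.png

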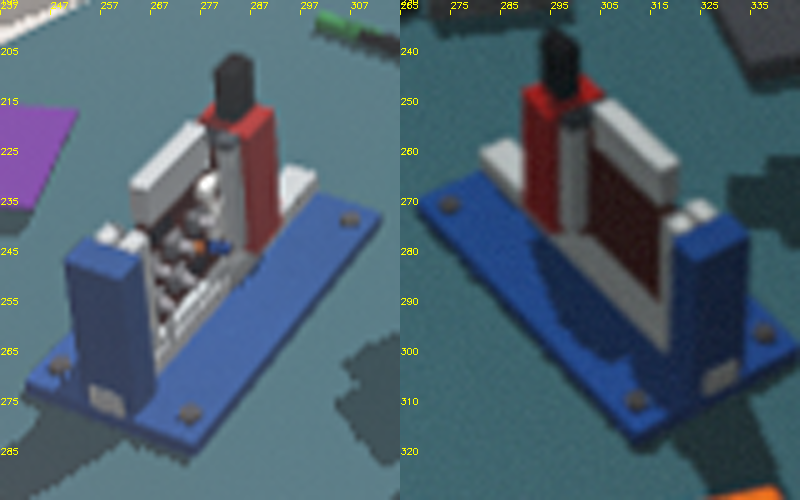

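View pics/c.png

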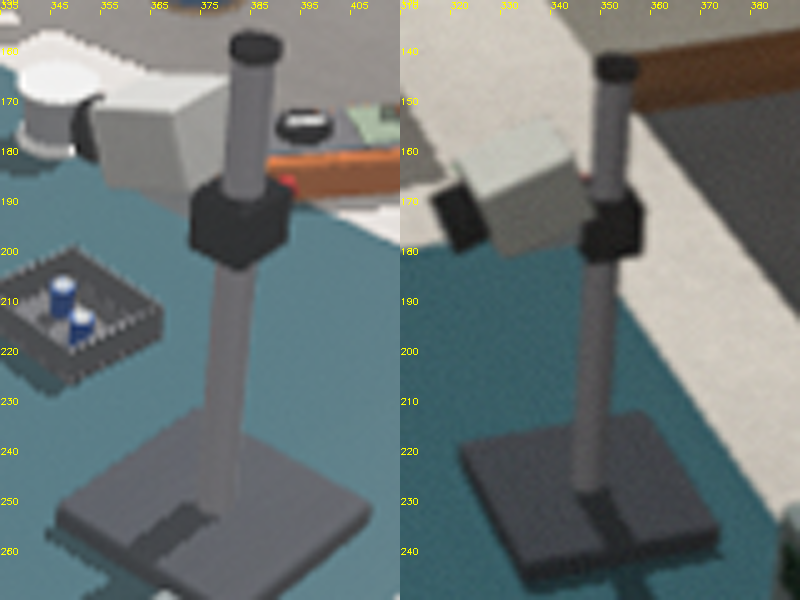

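```bash
cat >h.py <<'E'
import numpy as np,cv2,pickle
from scipy.optimize import least_squares
from scipy.spatial.transform import Rotation as R
d=pickle.load(open("d.pkl","rb"))
def proj(c,P):
    P=np.atleast_2d(P)
    K=np.array([[c["fx"],0,c["cx"]],[0,c["fy"],c["cy"]],[0,0,1]])
    return cv2.projectPoints(P.astype(float),np.array(c["rvec"]),np.array(c["tvec"]),K,np.array([c["k1"],0,0,0.]))[0][:,0]
def obj(p,L): # p=x,y,yaw; L local
    return R.from_euler('z',p[2]).apply(np.atleast_2d(L))+[p[0],p[1],0]
E
python3 - <<'E'
from h import *
for n in d: print(n,"campos",-R.from_rotvec(np.array(d[n]["rvec"]).ravel()).inv().apply(np.array(d[n]["tvec"]).ravel()))
V=[("scene",(55,138,12),(313.4,238)),("scene",(55,-77,12),(276,285)),("scene",(-55,-77,12),(242.4,271)),
("side",(-55,138,12),(268.6,269.4)),("side",(-55,-77,12),(311.4,317.2)),("side",(55,-77,12),(345,299)),
("scene",(-6,-30,131),(263.4,230.6)),("side",(6,-30,131),(400.6-265+265-80+0,0))][:7]
T=[("scene",(283.8,207.2)),("side",(297.2,237.2))]
def f(p):
    r=[proj(d[n],obj(p,np.array(L)/1e3))[0]-u for n,L,u in V]
    r+=[proj(d[n],obj(p,np.array([0,.069+p[3],.147])))[0]-u for n,u in T]
    return np.concatenate(r)
s=least_squares(f,[.6,0,0,0],loss='soft_l1');print("vise",s.x,f(s.x).reshape(-1,2).round(1).tolist())
F=[("scene",(-65,-65,18),(346.4,252.4)),("scene",(65,65,18),(409.2,252.4)),("scene",(-65,65,18),(375,231.6)),
("side",(-65,65,18),(322,219.6)),("side",(65,65,18),(358,212.4)),("side",(65,-65,18),(373.6,236)),("side",(-65,-65,18),(336,244)),
("scene",(0,0,314),(386,157.8)),("side",(0,0,314),(353.2,142.4))]
g=lambda p:np.concatenate([proj(d[n],obj(p,np.array(L)/1e3))[0]-u for n,L,u in F])
best=min((least_squares(g,[.8,.2,y],loss='soft_l1') for y in(-.3,0,.3)),key=lambda s:s.cost)
print("stand",best.x,best.cost,g(best.x).reshape(-1,2).round(1).tolist())
tri=lambda a,b:least_squares(lambda P:np.concatenate([proj(d["scene"],P)[0]-a,proj(d["side"],P)[0]-b]),[.7,.2,.2])
s=tri((351.4,176),(319,175.2));print("lens",s.x,s.fun, "in stand",obj([0,0,-best.x[2]],s.x-np.r_[best.x[:2],0]))
E
```

```text
scene campos [ 1.23576715 -0.6378027   0.78198819]
side campos [ 0.23302973 -1.05841249  0.98016488]
vise [ 0.54136757 -0.13761595  0.30823465  0.0022181 ] [[0.1, -1.1], [-0.8, -1.5], [-1.3, -0.7], [-0.1, -0.9], [1.2, -1.4], [1.4, -1.0], [-1.8, 0.9], [-0.3, -0.3], [0.4, -0.5]]
stand [ 0.73150715  0.08720053 -0.00964783] 11.314322293048566 [[-1.9, -1.5], [-0.1, -1.8], [-1.6, -0.9], [0.3, -1.9], [2.2, -1.3], [2.3, -1.0], [-0.2, -1.3], [-1.1, 0.9], [1.1, -0.2]]
lens [0.62917419 0.08505348 0.22483989] [ 0.07340435 -0.20503434  0.05409165  0.22209459] in stand [[-0.10230748 -0.00313423  0.22483989]]
```

```bash
cat >>h.py <<'E'
def state():
    from station import get_obs
    o=get_obs();w=o["tool_rot"];return o,np.array(o["eef_pos"]),R.from_quat([w[1],w[2],w[3],w[0]])
def down(yaw,pitch=0): # tool y at heading yaw, pointing down, pitched about tool x
    y=np.array([np.cos(yaw),np.sin(yaw),0]);z=np.array([0,0,-1.])
    return R.from_matrix(np.c_[np.cross(y,z),y,z])*R.from_euler('x',pitch)
def plan(p1,r1,n,p0=None,r0=None):
    o,p,r=state()
    if p0 is not None:p=np.array(p0)
    if r0 is not None:r=r0
    rv=(r.inv()*r1).as_rotvec()/n;dp=(np.array(p1)-p)/n
    print("from",p.round(4),"shift",(np.linalg.norm(dp)/.02).round(2),"turn",(np.rad2deg(rv)/4).round(2))
    for i in range(n):
        print(np.r_[(r.inv().apply(dp)/.02),np.rad2deg(rv)/4].round(2).tolist(),end=",\n" if i%8==7 else " ")
        r=r*R.from_rotvec(rv)
E
python3 -c "
from h import *
plan([.5198,-.0698,.25],down(.308),40)"
```

```text
from [0.228  0.6348 0.2304] shift 0.95 turn [-0.    0.    0.33]
[-0.64, -0.71, -0.02, -0.0, 0.0, 0.33] [-0.66, -0.69, -0.02, -0.0, 0.0, 0.33] [-0.67, -0.68, -0.02, -0.0, 0.0, 0.33] [-0.69, -0.66, -0.02, -0.0, 0.0, 0.33] [-0.7, -0.64, -0.02, -0.0, 0.0, 0.33] [-0.72, -0.63, -0.02, -0.0, 0.0, 0.33] [-0.73, -0.61, -0.02, -0.0, 0.0, 0.33] [-0.75, -0.59, -0.02, -0.0, 0.0, 0.33],
[-0.76, -0.58, -0.02, -0.0, 0.0, 0.33] [-0.77, -0.56, -0.02, -0.0, 0.0, 0.33] [-0.78, -0.54, -0.02, -0.0, 0.0, 0.33] [-0.8, -0.52, -0.02, -0.0, 0.0, 0.33] [-0.81, -0.5, -0.02, -0.0, 0.0, 0.33] [-0.82, -0.49, -0.02, -0.0, 0.0, 0.33] [-0.83, -0.47, -0.02, -0.0, 0.0, 0.33] [-0.84, -0.45, -0.02, -0.0, 0.0, 0.33],
[-0.85, -0.43, -0.02, -0.0, 0.0, 0.33] [-0.86, -0.41, -0.02, -0.0, 0.0, 0.33] [-0.87, -0.39, -0.02, -0.0, 0.0, 0.33] [-0.88, -0.37, -0.02, -0.0, 0.0, 0.33] [-0.89, -0.35, -0.02, -0.0, 0.0, 0.33] [-0.89, -0.33, -0.02, -0.0, 0.0, 0.33] [-0.9, -0.31, -0.02, -0.0, 0.0, 0.33] [-0.91, -0.29, -0.02, -0.0, 0.0, 0.33],
[-0.92, -0.27, -0.02, -0.0, 0.0, 0.33] [-0.92, -0.24, -0.02, -0.0, 0.0, 0.33] [-0.93, -0.22, -0.02, -0.0, 0.0, 0.33] [-0.93, -0.2, -0.02, -0.0, 0.0, 0.33] [-0.94, -0.18, -0.02, -0.0, 0.0, 0.33] [-0.94, -0.16, -0.02, -0.0, 0.0, 0.33] [-0.94, -0.14, -0.02, -0.0, 0.0, 0.33] [-0.95, -0.12, -0.02, -0.0, 0.0, 0.33],
[-0.95, -0.09, -0.02, -0.0, 0.0, 0.33] [-0.95, -0.07, -0.02, -0.0, 0.0, 0.33] [-0.95, -0.05, -0.02, -0.0, 0.0, 0.33] [-0.95, -0.03, -0.02, -0.0, 0.0, 0.33] [-0.95, -0.01, -0.02, -0.0, 0.0, 0.33] [-0.95, 0.02, -0.02, -0.0, 0.0, 0.33] [-0.95, 0.04, -0.02, -0.0, 0.0, 0.33] [-0.95, 0.06, -0.02, -0.0, 0.0, 0.33],
```

Request:
{"op": "jog_arm", "data": {
  "moves": [-0.7,-0.65,-0.02,0,0,0.33,1,-0.7,-0.65,-0.02,0,0,0.33,1,-0.7,-0.65,-0.02,0,0,0.33,1,-0.7,-0.65,-0.02,0,0,0.33,1,-0.7,-0.65,-0.02,0,0,0.33,1,-0.7,-0.65,-0.02,0,0,0.33,1,-0.7,-0.65,-0.02,0,0,0.33,1,-0.7,-0.65,-0.02,0,0,0.33,1]
}}

```text
t: 0.77
eef_pos: [0.2874, 0.4933, 0.2341]
tool_rot: [-0.0, 0.262, 0.965, -0.0]
contact_force: [-0.5, 0.1, 0.5]
gripper_width: 1.0
grasp_force: 0.0
```

Request:
{"op": "jog_arm", "data": {
  "moves": [-0.8,-0.52,-0.02,0,0,0.33,1,-0.8,-0.52,-0.02,0,0,0.33,1,-0.8,-0.52,-0.02,0,0,0.33,1,-0.8,-0.52,-0.02,0,0,0.33,1,-0.8,-0.52,-0.02,0,0,0.33,1,-0.8,-0.52,-0.02,0,0,0.33,1,-0.8,-0.52,-0.02,0,0,0.33,1,-0.8,-0.52,-0.02,0,0,0.33,1]
}}

```text
t: 1.43
eef_pos: [0.3449, 0.3514, 0.2378]
tool_rot: [-0.0, 0.35, 0.937, 0.0]
contact_force: [0.1, -0.2, -0.4]
gripper_width: 0.998
grasp_force: 0.0
```

Request:
{"op": "jog_arm", "data": {
  "moves": [-0.88,-0.36,-0.02,0,0,0.33,1,-0.88,-0.36,-0.02,0,0,0.33,1,-0.88,-0.36,-0.02,0,0,0.33,1,-0.88,-0.36,-0.02,0,0,0.33,1,-0.88,-0.36,-0.02,0,0,0.33,1,-0.88,-0.36,-0.02,0,0,0.33,1,-0.88,-0.36,-0.02,0,0,0.33,1,-0.88,-0.36,-0.02,0,0,0.33,1]
}}

```text
t: 2.1
eef_pos: [0.4025, 0.2108, 0.2409]
tool_rot: [-0.0, 0.435, 0.9, 0.0]
contact_force: [0.5, 0.3, -0.6]
gripper_width: 1.001
grasp_force: 0.0
```

Request:
{"op": "jog_arm", "data": {
  "moves": [-0.93,-0.19,-0.02,0,0,0.33,1,-0.93,-0.19,-0.02,0,0,0.33,1,-0.93,-0.19,-0.02,0,0,0.33,1,-0.93,-0.19,-0.02,0,0,0.33,1,-0.93,-0.19,-0.02,0,0,0.33,1,-0.93,-0.19,-0.02,0,0,0.33,1,-0.93,-0.19,-0.02,0,0,0.33,1,-0.93,-0.19,-0.02,0,0,0.33,1]
}}

```text
t: 2.77
eef_pos: [0.4603, 0.0706, 0.2441]
tool_rot: [0.0, 0.516, 0.857, -0.0]
contact_force: [0.6, 0.6, 0.6]
gripper_width: 0.998
grasp_force: 0.0
```

Request:
{"op": "jog_arm", "data": {
  "moves": [-0.95,-0.02,-0.02,0,0,0.33,1,-0.95,-0.02,-0.02,0,0,0.33,1,-0.95,-0.02,-0.02,0,0,0.33,1,-0.95,-0.02,-0.02,0,0,0.33,1,-0.95,-0.02,-0.02,0,0,0.33,1,-0.95,-0.02,-0.02,0,0,0.33,1,-0.95,-0.02,-0.02,0,0,0.33,1,-0.6,0,0,0,0,0.33,1]
}}

```text
t: 3.43
eef_pos: [0.5156, -0.0644, 0.247]
tool_rot: [0.0, 0.593, 0.805, -0.0]
contact_force: [0.2, -0.9, 1.4]
gripper_width: 0.999
grasp_force: 0.0
```

```bash
python3 - <<'E'
from h import *
from station import *
c=read_camera("wrist");cv2.imwrite("pics/w0.png",c["color"]);pickle.dump(c,open("w0.pkl","wb"))
o,p,r=state();print(o['t'],p,r.as_matrix().round(3).tolist())
x=[.5414,-.1376,.308]
im=c["color"].copy()
for L in [(0,71,147),(-6,-30,131),(6,-30,131),(-6,30,131),(6,30,131),(55,138,12),(-55,138,12),(-55,-77,12),(55,-77,12)]:
    u=proj(c,obj(x,np.array(L)/1e3))[0];print(L,u.round(1));cv2.drawMarker(im,tuple(int(v) for v in u.round()),(0,255,0),0,8,1)
cv2.imwrite("pics/w0m.png",im)
E
```

```text
3.4833 [ 0.51585949 -0.06610152  0.24711124] [[-0.292, 0.956, 0.001], [0.956, 0.292, -0.002], [-0.002, 0.0, -1.0]]
(0, 71, 147) [321.9 204.2]
(-6, -30, 131) [315.9 298.6]
(6, -30, 131) [328.2 298.6]
(-6, 30, 131) [315.3 241.7]
(6, 30, 131) [328.3 241.6]
(55, 138, 12) [366.3 117.8]
(-55, 138, 12) [274.8 118.3]
(-55, -77, 12) [281.7 277.6]
(55, -77, 12) [360.7 277.2]
```

View pics/w0m.png

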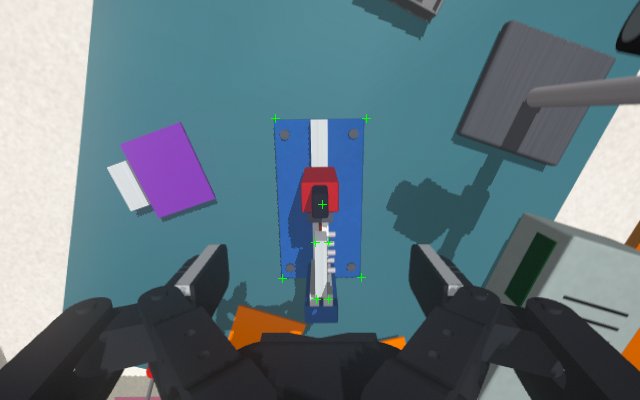

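```bash
python3 -c "
from h import *
plan([.5186,-.0701,.122],down(.308),8)"
```

```text
from [ 0.5159 -0.0661  0.2471] shift 0.78 turn [ 0.    0.   -0.02]
[-0.03, 0.01, 0.78, 0.0, 0.0, -0.02] [-0.03, 0.01, 0.78, 0.0, 0.0, -0.02] [-0.03, 0.01, 0.78, 0.0, 0.0, -0.02] [-0.03, 0.01, 0.78, 0.0, 0.0, -0.02] [-0.03, 0.01, 0.78, 0.0, 0.0, -0.02] [-0.03, 0.01, 0.78, 0.0, 0.0, -0.02] [-0.03, 0.01, 0.78, 0.0, 0.0, -0.02] [-0.03, 0.01, 0.78, 0.0, 0.0, -0.02],
```

Request:
{"op": "jog_arm", "data": {
  "moves": [-0.03,0.01,0.9,0,0,-0.02,0.7,-0.03,0.01,0.9,0,0,-0.02,0.7,-0.03,0.01,0.9,0,0,-0.02,0.7,-0.03,0.01,0.9,0,0,-0.02,0.7,-0.03,0.01,0.9,0,0,-0.02,0.6,-0.03,0.01,0.9,0,0,-0.02,0.6,-0.03,0.01,0.82,0,0,-0.02,0.6,0,0,0,0,0,0,0.5],
  "grip_force": 30
}}

```text
t: 4.15
eef_pos: [0.5155, -0.0644, 0.1197]
tool_rot: [-0.002, 0.587, 0.809, -0.002]
contact_force: [-0.5, 0.1, -0.6]
gripper_width: 0.501
grasp_force: 0.0
```

Request:
{"op": "jog_arm", "data": {
  "moves": [0,0,0,0,0,0,0.3,0,0,0,0,0,0,0.2,0,0,0,0,0,0,0.1,0,0,0,0,0,0,0,0,0,0,0,0,0,0,0,0,0,0,0,0,0,0,0,0,0,0,0,0,0,0,0,0,0,0,0]
}}

```text
t: 4.82
eef_pos: [0.5169, -0.0654, 0.1234]
tool_rot: [-0.001, 0.588, 0.809, -0.0]
contact_force: [-5.7, -1.1, 5.8]
gripper_width: 0.152
grasp_force: 30.4
```

Request:
{"op": "jog_arm", "data": {
  "moves": [0.2,0,0,0,0,0,0,0.3,0,0,0,0,0,0,0.3,0,0,0,0,0,0,0.3,0,0,0,0,0,0,0.3,0,0,0,0,0,0,0.3,0,0,0,0,0,0,0.15,0,0,0,0,0,0,0,0,0,0,0,0,0]
}}

```text
t: 5.48
eef_pos: [0.5055, -0.0302, 0.1234]
tool_rot: [-0.0, 0.588, 0.809, -0.0]
contact_force: [-5.1, -1.9, 5.0]
gripper_width: 0.156
grasp_force: 30.4
```

Request:
{"op": "jog_arm", "data": {
  "moves": [0,0,0,0,0,0,0,0,0,0,0,0,0,0,0,0,0,0,0,0,0.5,0,0,0,0,0,0,0.5,0,0,0,0,0,0,0.5,0,0,0,0,0,0,0.5,0,0,-0.4,0,0,0,0.6,0,0,-0.6,0,0,0,0.6]
}}

```text
t: 6.15
eef_pos: [0.5057, -0.0298, 0.1424]
tool_rot: [-0.001, 0.588, 0.809, -0.001]
contact_force: [-0.8, -0.1, 0.5]
gripper_width: 0.603
grasp_force: 0.0
```

Request:
{"op": "jog_arm", "data": {
  "moves": [0,0,-0.8,0,0,0,0.8,0,0,-0.8,0,0,0,0.8,-0.95,0,-0.8,0,0,0,0.8,-0.95,0,-0.5,0,0,0,0.8,-0.95,0,0,0,0,0,0.8,-0.95,0,0,0,0,0,0.8,-0.95,0,0,0,0,0,0.8,-0.95,0,0,0,0,0,0.8]
}}

```text
t: 6.82
eef_pos: [0.542, -0.1391, 0.2013]
tool_rot: [0.0, 0.588, 0.809, 0.0]
contact_force: [0.4, 0.4, 0.6]
gripper_width: 0.803
grasp_force: 0.0
```

```bash
python3 - <<'E'
from h import *
from station import *
c=read_camera("wrist");pickle.dump(c,open("w1.pkl","wb"))
o,p,r=state();print(o['t'],p)
x=[.5402,-.138,.308]
im=c["color"].copy()
for L in [(0,71+37,147),(-6,-30,131),(6,-30,131),(-6,30,131),(6,30,131),(55,138,12),(-55,138,12),(0,0,131)]:
    u=proj(c,obj(x,np.array(L)/1e3))[0];print(L,u.round(1));cv2.drawMarker(im,tuple(int(v) for v in u.round()),(0,255,0),0,6,1)
cv2.imwrite("pics/w1m.png",im)
plan([.5402,-.138,.102],down(.308),8)
E
```

```text
6.8667 [ 0.54263323 -0.14340533  0.20172034]
(0, 108, 147) [318.2  37.2]
(-6, -30, 131) [308.9 243.3]
(6, -30, 131) [324.7 243.4]
(-6, 30, 131) [308.8 165. ]
(6, 30, 131) [325.8 165.1]
(55, 138, 12) [374.3  36.3]
(-55, 138, 12) [262.6  35.3]
(0, 0, 131) [317.  205.6]
from [ 0.5426 -0.1434  0.2017] shift 0.62 turn [0.   0.01 0.  ]
[0.04, -0.01, 0.62, 0.0, 0.01, 0.0] [0.04, -0.0, 0.62, 0.0, 0.01, 0.0] [0.04, -0.0, 0.62, 0.0, 0.01, 0.0] [0.04, -0.0, 0.62, 0.0, 0.01, 0.0] [0.04, -0.0, 0.62, 0.0, 0.01, 0.0] [0.04, -0.0, 0.62, 0.0, 0.01, 0.0] [0.04, -0.0, 0.62, 0.0, 0.01, 0.0] [0.04, -0.0, 0.62, 0.0, 0.01, 0.0],
```

View pics/w1m.png

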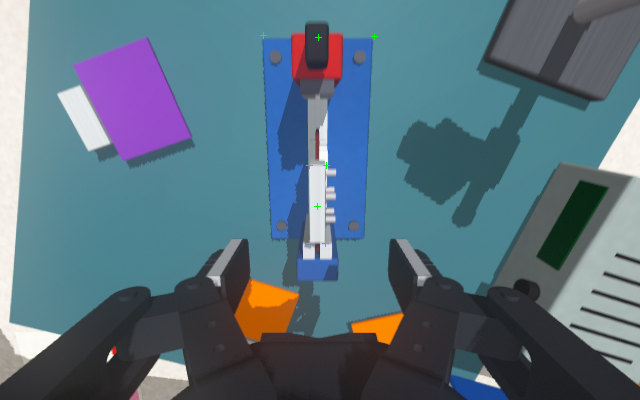

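Request:
{"op": "jog_arm", "data": {
  "moves": [0.1,0,0.7,0,0,0,0.8,0.1,0,0.7,0,0,0,0.7,0.1,0,0.7,0,0,0,0.6,0,0,0.7,0,0,0,0.5,0,0,0.7,0,0,0,0.5,0,0,0.7,0,0,0,0.5,0,0,0.4,0,0,0,0.5,0,0,0.3,0,0,0,0.5],
  "grip_force": 60
}}

```text
t: 7.53
eef_pos: [0.5395, -0.1324, 0.1021]
tool_rot: [-0.0, 0.588, 0.809, -0.0]
contact_force: [0.7, -0.4, 0.5]
gripper_width: 0.499
grasp_force: 0.0
```

Request:
{"op": "jog_arm", "data": {
  "moves": [0,0,0,0,0,0,0.4,0,0,0,0,0,0,0.3,0,0,0,0,0,0,0.2,0,0,0,0,0,0,0.1,0,0,0,0,0,0,0,0,0,0,0,0,0,0,0,0,0,0,0,0,0,0,0,0,0,0,0,0]
}}

```text
t: 8.2
eef_pos: [0.5398, -0.1328, 0.1034]
tool_rot: [0.0, 0.588, 0.809, 0.0]
contact_force: [-3.3, 0.2, 5.9]
gripper_width: 0.125
grasp_force: 58.9
```

Request:
{"op": "jog_arm", "data": {
  "moves": [0,0,-0.3,0,0,0,0,0,0,-0.6,0,0,0,0,0,0,-0.7,0,0,0,0,0,0,-0.7,0,0,0,0,0,0,-0.7,0,0,0,0,0,0,-0.7,0,0,0,0,0,0,-0.7,0,0,0,0,0,0,-0.7,0,0,0,0]
}}

```text
t: 8.87
eef_pos: [0.5398, -0.1326, 0.2062]
tool_rot: [0.0, 0.588, 0.809, 0.0]
contact_force: [0.6, 0.1, -1.4]
gripper_width: 0.129
grasp_force: 58.5
```

Request:
{"op": "jog_arm", "data": {
  "moves": [0,0,-0.7,0,0,0,0,0,0,-0.4,0,0,0,0,0,0,0,0,0,0,0,0,0,0,0,0,0,0,0,0,0,0,0,0,0,0,0,0,0,0,0,0,0,0,0,0,0,0,0,0,0,0,0,0,0,0]
}}

```text
t: 9.53
eef_pos: [0.5393, -0.1325, 0.2259]
tool_rot: [-0.0, 0.588, 0.809, -0.0]
contact_force: [0.4, -0.5, -1.3]
gripper_width: 0.132
grasp_force: 58.6
```

```bash
python3 - <<'E'
from h import *
from station import *
D={}
for n in("scene","side","wrist"): D[n]=read_camera(n)
pickle.dump(D,open("d2.pkl","wb"))
t=[cv2.resize(D["scene"]["color"][150:250,240:410],None,fx=2.35,fy=2.35,interpolation=2),
   cv2.resize(D["side"]["color"][130:330,255:385],None,fx=3,fy=3,interpolation=2)]
c=np.zeros((600,800,3),np.uint8)
for i,a in enumerate(t): c[:a.shape[0],i*400:i*400+min(400,a.shape[1])]=a[:,:400]
w=D["wrist"]["color"];a=cv2.resize(w,(400,250));c[300:550,:400]=a
cv2.imwrite("pics/l.png",c)
o,p,r=state();print(o['t'],p,o['gripper_width'],o['contact_force'])
E
```

```text
9.6833 [ 0.53959054 -0.13258028  0.22625487] 0.12502492955588737 [ 0.16717559  0.03533036 -1.32476342]
```

View pics/l.png

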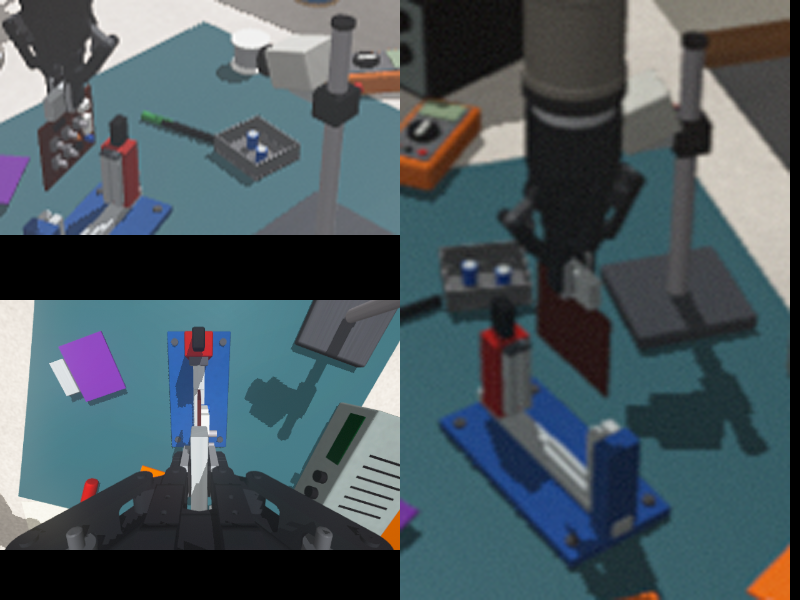

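```bash
python3 - <<'E'
from h import *
d["w"]=pickle.load(open("w0.pkl","rb"))
def sub(n,u,w=4):
    g=cv2.cvtColor(d[n]["color"],cv2.COLOR_BGR2GRAY)
    return cv2.cornerSubPix(g,np.float32([[u]]),(w,w),(-1,-1),(3,50,.01))[0,0]
F=[("scene",(-65,-65,18),(346,252)),("scene",(65,65,18),(408.8,252)),("scene",(-65,65,18),(374.6,231.2)),
("side",(-65,65,18),(321.6,219.2)),("side",(65,65,18),(357.6,212)),("side",(65,-65,18),(373.2,235.6)),("side",(-65,-65,18),(335.6,243.6)),
("w",(-65,65,18),(508,20)),("w",(65,65,18),(615,57)),("w",(65,-65,18),(563,163)),("w",(-65,-65,18),(455,135)),
("scene",(0,0,314),(385.6,157.4)),("side",(0,0,314),(352.8,142))]
F=[(n,L,sub(n,u) if n=="w" else u) for n,L,u in F]
print([u.tolist() for n,L,u in F if n=="w"])
g=lambda p:np.concatenate([proj(d[n],obj(p,np.array(L)/1e3))[0]-u for n,L,u in F])
b=least_squares(g,[.73,.087,0],loss='soft_l1');print(b.x,g(b.x).reshape(-1,2).round(1).tolist())
gw=lambda p:np.concatenate([proj(d[n],obj(p,np.array(L)/1e3))[0]-u for n,L,u in F if n=="w"])
b2=least_squares(gw,b.x);print("wrist only",b2.x,b2.fun.round(1))
# overlay
st=b.x
im={n:d[n]["color"].copy() for n in("scene","side")}
h=.225
a=.35
Rc=R.from_euler('z',st[2])*R.from_euler('y',-a)
O=obj(st,[-.1,0,h])[0]
print("lens",O,"xaxis",Rc.apply([1,0,0]))
th=np.linspace(0,2*np.pi,60)
lens=np.c_[0*th,.019*np.cos(th),.019*np.sin(th)]
out=[]
for n,(x,y) in (("scene",(335,150)),("side",(305,130))):
    k=8;c=cv2.resize(d[n]["color"][y:y+65,x:x+50],None,fx=k,fy=k,interpolation=2)
    for P,col in((lens,(0,255,0)),):
        q=((proj(d[n],Rc.apply(P)+O)-[x,y]+.5)*k).astype(int);cv2.polylines(c,[q],1,col,1)
    for x0 in(.012,):
        B=np.array([[x0+i*.060,j*.026,l*.024] for i in(0,1) for j in(-1,1) for l in(-1,1)])
        q=((proj(d[n],Rc.apply(B)+O)-[x,y]+.5)*k).astype(int)
        for i in range(8):
            for j in range(i):
                if bin(i^j).count("1")==1: cv2.line(c,q[i].tolist(),q[j].tolist(),(0,0,255),1)
    out.append(c)
cv2.imwrite("pics/o.png",np.hstack(out))
E
```

```text
[[510.53662109375, 20.139257431030273], [615.0, 57.0], [563.0, 163.0], [455.0, 135.0]]
[0.72916829 0.08817795 0.00120287] [[-1.9, -1.4], [-0.2, -2.2], [-1.9, -1.0], [-0.2, -1.3], [1.5, -1.1], [1.9, -0.8], [-0.3, -0.9], [-0.6, -1.3], [2.7, -0.5], [-5.8, 4.7], [3.9, 1.1], [-1.2, 0.9], [0.6, 0.2]]
wrist only [0.72866139 0.08892448 0.01700155] [-2.  -1.5  2.4 -2.6 -4.7  3.4  4.2  1.5]
lens [0.62916837 0.08805766 0.225     ] xaxis [0.93937203 0.00112994 0.34289781]
```

View pics/o.png

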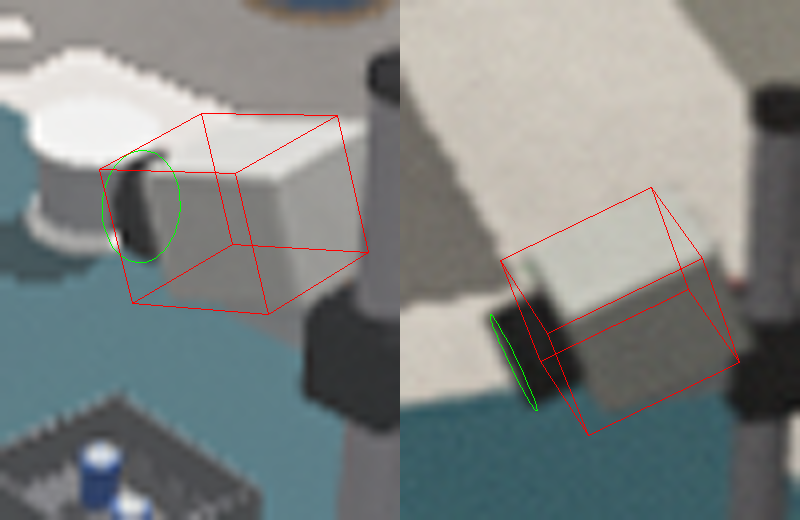

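```bash
cat >>h.py <<'E'
def target(O,yaw,dist=.14,gy=.0051,gz=.0784,a=.35):
    Rc=R.from_euler('z',yaw)*R.from_euler('y',-a)
    # face point at board (.0015,0,.040); tool at board (0,gy,gz); tool y=board x, tool z=-board z
    p=np.array(O)+Rc.apply([-dist,0,0])+Rc.apply([-.0015,gy,gz-.040])
    B=Rc.as_matrix();return p,R.from_matrix(np.c_[np.cross(B[:,0],-B[:,2]),B[:,0],-B[:,2]])
E
python3 - <<'E'
from h import *
p,r=target([.629,.087,.225],.005,.165)
print(p,r.as_matrix().round(2).tolist())
plan(p,r,16,[.5396,-.1326,.2863])
E
```

```text
[0.45940379 0.09125208 0.20397943] [[-0.0, 0.94, 0.34], [1.0, 0.0, 0.0], [-0.0, 0.34, -0.94]]
from [ 0.5396 -0.1326  0.2863] shift 0.79 turn [-0.31 -0.05  0.27]
[0.74, -0.02, 0.26, -0.31, -0.05, 0.27] [0.74, -0.04, 0.25, -0.31, -0.05, 0.27] [0.74, -0.06, 0.25, -0.31, -0.05, 0.27] [0.74, -0.08, 0.25, -0.31, -0.05, 0.27] [0.74, -0.1, 0.24, -0.31, -0.05, 0.27] [0.74, -0.12, 0.24, -0.31, -0.05, 0.27] [0.74, -0.14, 0.23, -0.31, -0.05, 0.27] [0.74, -0.16, 0.23, -0.31, -0.05, 0.27],
[0.73, -0.18, 0.22, -0.31, -0.05, 0.27] [0.73, -0.2, 0.21, -0.31, -0.05, 0.27] [0.73, -0.21, 0.21, -0.31, -0.05, 0.27] [0.72, -0.23, 0.2, -0.31, -0.05, 0.27] [0.72, -0.25, 0.19, -0.31, -0.05, 0.27] [0.72, -0.27, 0.18, -0.31, -0.05, 0.27] [0.71, -0.29, 0.17, -0.31, -0.05, 0.27] [0.71, -0.3, 0.17, -0.31, -0.05, 0.27],
```

Request:
{"op": "jog_arm", "data": {
  "moves": [0,0,-0.4,0,0,0,0,0,0,-0.8,0,0,0,0,0,0,-0.9,0,0,0,0,0.2,0,-0.7,0,0,0,0,0.5,-0.02,0.06,-0.31,-0.05,0.27,0,0.74,-0.04,0.25,-0.31,-0.05,0.27,0,0.74,-0.06,0.25,-0.31,-0.05,0.27,0,0.74,-0.08,0.25,-0.31,-0.05,0.27,0]
}}

```text
t: 10.35
eef_pos: [0.52, -0.0772, 0.2664]
tool_rot: [0.032, 0.618, 0.785, 0.032]
contact_force: [0.2, -0.5, -2.0]
gripper_width: 0.123
grasp_force: 58.6
```

Request:
{"op": "jog_arm", "data": {
  "moves": [0.74,-0.1,0.24,-0.31,-0.05,0.27,0,0.74,-0.12,0.24,-0.31,-0.05,0.27,0,0.74,-0.14,0.23,-0.31,-0.05,0.27,0,0.74,-0.16,0.23,-0.31,-0.05,0.27,0,0.73,-0.18,0.22,-0.31,-0.05,0.27,0,0.73,-0.2,0.21,-0.31,-0.05,0.27,0,0.73,-0.21,0.21,-0.31,-0.05,0.27,0,0.72,-0.23,0.2,-0.31,-0.05,0.27,0]
}}

```text
t: 11.02
eef_pos: [0.4796, 0.0347, 0.225]
tool_rot: [0.093, 0.67, 0.73, 0.093]
contact_force: [-0.4, 0.1, -1.2]
gripper_width: 0.127
grasp_force: 58.6
```

Request:
{"op": "jog_arm", "data": {
  "moves": [0.72,-0.25,0.19,-0.31,-0.05,0.27,0,0.72,-0.27,0.18,-0.31,-0.05,0.27,0,0.65,-0.29,0.17,-0.31,-0.05,0.27,0,0.4,-0.3,0.17,-0.31,-0.05,0.27,0,0.2,0,0.08,0,0,0,0,0,0,0,0,0,0,0,0,0,0,0,0,0,0,0,0,0,0,0,0,0]
}}

```text
t: 11.68
eef_pos: [0.461, 0.0862, 0.2031]
tool_rot: [0.123, 0.693, 0.699, 0.123]
contact_force: [-0.1, -0.2, -1.8]
gripper_width: 0.124
grasp_force: 58.5
```

```bash
python3 - <<'E'
from h import *
from station import *
D={}
for n in("scene","side","wrist"): D[n]=read_camera(n)
pickle.dump(D,open("d3.pkl","wb"))
k=4
c=np.zeros((600,800,3),np.uint8)
c[:400,:]=0
a=cv2.resize(D["scene"]["color"][120:210,300:400],None,fx=4,fy=4,interpolation=2);c[:360,:400]=a
a=cv2.resize(D["side"]["color"][110:200,260:360],None,fx=4,fy=4,interpolation=2);c[:360,400:]=a
c[360:600,:384]=cv2.resize(D["wrist"]["color"],(384,240),interpolation=cv2.INTER_AREA)
cv2.imwrite("pics/p.png",c)
o,p,r=state();print(o['t'],p,r.as_matrix().round(3).tolist(),o['gripper_width'],o['contact_force'])
w=D["wrist"];print(proj(w,[.629,.087,.225]))
E
```

```text
11.8333 [0.46069778 0.08623304 0.20279086] [[-0.008, 0.939, 0.343], [1.0, 0.008, 0.0], [-0.002, 0.343, -0.939]] 0.1266062940908531 [ 0.1668605   0.6140615  -1.52749391]
[[585.58073416 225.29990782]]
```

View pics/p.png

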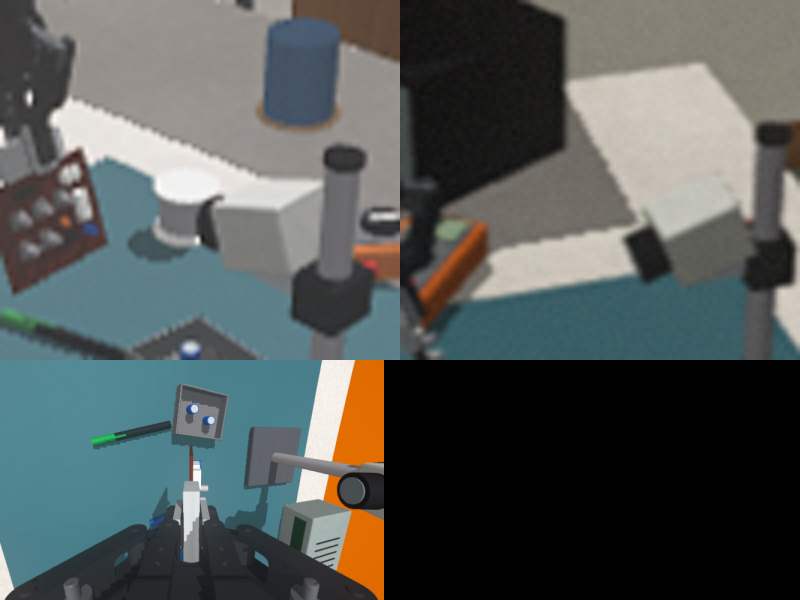

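```bash
python3 - <<'E'
from h import *
w=pickle.load(open("d3.pkl","rb"))["wrist"];im=w["color"]
g=cv2.cvtColor(im,cv2.COLOR_BGR2GRAY)
for y in range(186,252,4): print(y,g[y,544:640:3].tolist())
hsv=cv2.cvtColor(im,cv2.COLOR_BGR2HSV)
m=np.zeros_like(g);m[95:225,395:515]=((hsv[...,1]<60)&(g<150))[95:225,395:515]*255
cs=max(cv2.findContours(m,0,2)[0],key=cv2.contourArea)
print(cv2.contourArea(cs),cv2.approxPolyDP(cs,3,True)[:,0].tolist())
print(proj(w,obj([.729,.088,.005],np.array([[-65,-65,18],[-65,65,18],[65,65,18],[65,-65,18]])/1e3)).round(1).tolist())
E
```

```text
186 [105, 106, 107, 105, 106, 110, 110, 110, 110, 110, 112, 115, 112, 110, 109, 107, 106, 106, 95, 107, 109, 109, 109, 109, 108, 110, 111, 112, 112, 111, 111, 112]
190 [208, 103, 97, 100, 102, 103, 104, 105, 105, 105, 104, 22, 21, 19, 19, 20, 18, 19, 18, 31, 29, 28, 30, 30, 31, 28, 31, 29, 28, 27, 17, 94]
194 [238, 179, 134, 133, 132, 132, 117, 94, 96, 27, 23, 21, 21, 19, 20, 20, 19, 20, 21, 19, 18, 32, 35, 33, 35, 33, 32, 33, 31, 32, 30, 33]
198 [239, 138, 133, 134, 133, 133, 133, 133, 23, 21, 22, 76, 75, 76, 76, 76, 74, 96, 20, 18, 19, 20, 35, 37, 35, 37, 36, 35, 36, 35, 34, 35]
202 [242, 134, 133, 134, 133, 133, 133, 28, 23, 60, 77, 76, 76, 76, 76, 75, 75, 75, 75, 110, 19, 19, 20, 36, 37, 36, 37, 39, 38, 37, 38, 37]
206 [216, 134, 133, 133, 133, 132, 117, 26, 43, 77, 76, 76, 76, 76, 76, 76, 76, 76, 75, 76, 95, 16, 18, 25, 40, 39, 38, 38, 39, 40, 40, 38]
210 [157, 133, 134, 133, 133, 134, 50, 24, 78, 77, 77, 76, 75, 76, 76, 76, 77, 76, 76, 76, 89, 50, 19, 18, 39, 39, 40, 39, 40, 39, 40, 41]
214 [134, 133, 134, 133, 133, 133, 25, 29, 76, 76, 76, 77, 76, 76, 75, 75, 77, 76, 75, 75, 7
[... 826 characters left out ...]
7, 75, 71, 23, 19, 20, 20, 26, 31, 34, 33, 32, 33, 33, 33, 30, 34]
242 [125, 125, 124, 125, 125, 130, 137, 132, 132, 132, 49, 23, 22, 23, 23, 23, 20, 20, 20, 20, 19, 28, 30, 28, 31, 30, 30, 29, 28, 29, 28, 27]
246 [125, 124, 125, 125, 125, 125, 127, 123, 125, 133, 132, 132, 79, 27, 20, 20, 20, 20, 21, 24, 25, 22, 24, 23, 25, 25, 24, 24, 24, 26, 25, 22]
250 [125, 126, 126, 126, 127, 127, 125, 125, 126, 124, 126, 123, 126, 139, 132, 132, 132, 132, 132, 132, 116, 108, 109, 108, 110, 110, 109, 110, 111, 110, 111, 112]
7961.5 [[418, 113], [408, 207], [419, 210], [484, 203], [491, 177], [514, 182], [514, 164], [493, 158], [500, 114]]
[[413.7, 214.7], [423.3, 114.1], [502.7, 114.0], [487.6, 205.3]]
```

```bash
python3 - <<'E'
from h import *
D=pickle.load(open("d3.pkl","rb"));w=D["wrist"];im=w["color"]
g=cv2.cvtColor(im,cv2.COLOR_BGR2GRAY)
print("f",w["fx"])
m=np.zeros_like(g);s=(slice(180,256),slice(550,622));m[s]=(g[s]<24.5)*255
m=cv2.morphologyEx(m,cv2.MORPH_OPEN,np.ones((3,3)))
c=max(cv2.findContours(m,0,1)[0],key=cv2.contourArea);rim=cv2.fitEllipse(cv2.convexHull(c));print("rim",rim)
m[:]=0;m[s]=((g[s]>55)&(g[s]<125))*255;n,l,st,ce=cv2.connectedComponentsWithStats(m);i=l[218,588]
c2=max(cv2.findContours((l==i).astype(np.uint8),0,1)[0],key=cv2.contourArea);gl=cv2.fitEllipse(c2);print("glass",gl)
# foot
Fo=[((-65,65,0),(418,113)),((-65,-65,0),(408,207)),((-65,-65,18),(419,210)),((65,-65,18),(484,203)),((65,65,18),(500,114))]
f=lambda p:np.concatenate([proj(w,obj(p,np.array(L)/1e3))[0]-u for L,u in Fo])
b=least_squares(f,[.729,.088,.005],loss='soft_l1');print("foot w3",b.x,f(b.x).reshape(-1,2).round(1).tolist())
# lens circle fit
th=np.linspace(0,2*np.pi,40,endpoint=False)
for yaw in(-.03,0,.03):
    Rc=R.from_euler('z',yaw)*R.from_euler('y',-.35)
    C=Rc.apply(np.c_[0*th,.019*np.cos(th),.019*np.sin(th)])
    def q(P):
        e=cv2.fitEllipse(proj(w,C+P).astype(np.float32))
        u=np.mean([rim[0],gl[0]],0)
        return np.r_[(np.array(e[0])-u),(np.sqrt(e[1][0]*e[1][1])-np.sqrt(rim[1][0]*rim[1][1]))*.7,
          .4*(proj(d["side"],P)[0]-[318.9,175.2]),.4*(proj(d["scene"],P)[0]-[352,176])]
    r=least_squares(q,[.629,.087,.225]);e=cv2.fitEllipse(proj(w,C+r.x).astype(np.float32));print(yaw,r.x.round(4),r.fun.round(1),e)
E
```

```text
f 302.9344669768755
rim ((589.504638671875, 217.35443115234375), (52.11332702636719, 61.01324462890625), 166.2115478515625)
glass ((587.0872802734375, 217.41184997558594), (41.12138366699219, 44.816925048828125), 160.3517608642578)
foot w3 [ 0.73315702  0.09082321 -0.01218175] [[-0.2, -2.2], [-0.3, 0.8], [-3.1, 1.7], [5.3, 1.0], [5.8, -1.3]]
-0.03 [0.628  0.0903 0.2228] [-3.7  2.2  1.1 -0.3 -0.   0.2 -0.2] ((584.55419921875, 219.55551147460938), (54.60857391357422, 61.538597106933594), 170.97555541992188)
0 [0.6347 0.0903 0.2208] [-0.5 -0.1  0.3  0.6  0.1  0.9  0.4] ((587.8344116210938, 217.3305206298828), (53.36835861206055, 60.51145935058594), 165.66452026367188)
0.03 [0.6295 0.0911 0.2226] [-2.2  0.6  0.7 -0.2 -0.1  0.4 -0.1] ((586.1222534179688, 218.0144500732422), (53.0473747253418, 62.06816482543945), 161.633544921875)
```

```bash
python3 - <<'E'
from h import *
D=pickle.load(open("d3.pkl","rb"));w=D["wrist"]
th=np.linspace(0,2*np.pi,40,endpoint=False)
for yaw in(-.02,-.005,.01):
    Rc=R.from_euler('z',yaw)*R.from_euler('y',-.35)
    C=Rc.apply(np.c_[0*th,.019*np.cos(th),.019*np.sin(th)])
    def q(P):
        u=proj(w,C+P);c=u.mean(0);area=cv2.contourArea(u.astype(np.float32))
        return np.r_[c-[588.5,217.4],(np.sqrt(area*4/np.pi)-np.sqrt(52.1*61.0))*.7,
          .4*(proj(d["side"],P)[0]-[318.9,175.2]),.4*(proj(d["scene"],P)[0]-[352,176])]
    r=least_squares(q,[.629,.087,.225],diff_step=1e-3);print(yaw,r.x.round(4),r.fun.round(1))
    P=r.x
p,rt=target([P[0],P[1],P[2]],-.005)
print(p); plan(p,rt,8)
E
```

```text
-0.02 [0.6339 0.0907 0.2221] [-0.2  0.   0.8  0.4 -0.1  0.9  0.2]
-0.005 [0.6337 0.0908 0.2222] [-0.2  0.   0.8  0.4 -0.1  0.8  0.2]
0.01 [0.6335 0.0909 0.2224] [-0.1  0.   0.7  0.4 -0.1  0.8  0.1]
[0.4873992  0.09668766 0.20990904]
from [0.4607 0.0862 0.2028] shift 0.18 turn [-0.   -0.    0.02]
[0.06, 0.17, 0.02, -0.0, -0.0, 0.02] [0.06, 0.17, 0.02, -0.0, -0.0, 0.02] [0.06, 0.17, 0.02, -0.0, -0.0, 0.02] [0.06, 0.17, 0.02, -0.0, -0.0, 0.02] [0.07, 0.17, 0.02, -0.0, -0.0, 0.02] [0.07, 0.17, 0.02, -0.0, -0.0, 0.02] [0.07, 0.17, 0.02, -0.0, -0.0, 0.02] [0.07, 0.17, 0.02, -0.0, -0.0, 0.02],
```

Request:
{"op": "jog_arm", "data": {
  "moves": [0.07,0.15,0.02,0,0,0.02,0,0.08,0.23,0.03,0,0,0.02,0,0.09,0.25,0.03,0,0,0.02,0,0.09,0.25,0.03,0,0,0.02,0,0.08,0.23,0.03,0,0,0.02,0,0.07,0.15,0.02,0,0,0.02,0,0.04,0.05,0,0,0,0,0,0,0,0,0,0,0,0]
}}

```text
t: 12.5
eef_pos: [0.4861, 0.0976, 0.2084]
tool_rot: [0.123, 0.696, 0.697, 0.123]
contact_force: [0.0, -0.7, -1.9]
gripper_width: 0.128
grasp_force: 58.6
```

Request:
{"op": "jog_arm", "data": {
  "moves": [0,0,0,0,0,0,0,0,0,0,0,0,0,0,0,0,0,0,0,0,0,0,0,0,0,0,0,0,0,0,0,0,0,0,0,0,0,0,0,0,0,0,0,0,0,0,0,0,0,0,0,0,0,0,0,0]
}}

```text
t: 13.17
eef_pos: [0.4858, 0.0973, 0.2084]
tool_rot: [0.123, 0.696, 0.697, 0.123]
contact_force: [0.5, -0.7, -2.4]
gripper_width: 0.132
grasp_force: 58.6
```

```bash
python3 - <<'E'
from h import *
from station import *
o,p,r=state();print(o['t'],p,o['gripper_width'],o['grasp_force'],np.abs(o['joint_vel']).max())
pt,rt=target([.6333,.0905,.2225],-.005)
print("err",p-pt,np.rad2deg((r.inv()*rt).as_rotvec()))
# board prediction overlay in scene + wrist
T=lambda L:p+r.apply(np.c_[-(np.array(L)[:,1]-5.1)*-1,np.array(L)[:,0],78.4-np.array(L)[:,2]]/1e3)
B=[(0,-50,0),(0,50,0),(0,50,80),(0,-50,80),(6,-30,106),(6,30,106),(-6,30,106),(-6,-30,106)]
out=[]
for n,k,(x,y,ww,hh) in(("scene",5,(285,130,80,110)),("wrist",4,(270,130,100,137))):
    c=read_camera(n);a=cv2.resize(c["color"][y:y+hh,x:x+ww],None,fx=k,fy=k,interpolation=2)
    q=((proj(c,T(B))-[x,y]+.5)*k).astype(int)
    cv2.polylines(a,[q[:4]],1,(0,255,0),1);cv2.polylines(a,[q[4:]],1,(255,0,255),1)
    z=np.zeros((550,400,3),np.uint8);z[:min(550,a.shape[0])]=a[:550,:400];out.append(z)
cv2.imwrite("pics/f.png",np.hstack(out))
E
```

```text
13.1667 [0.48580939 0.09731863 0.20840472] 0.13222013754211603 58.56366276741028 0.0021416748647166595
err [-0.00142942  0.00098825 -0.00164716] [-0.03226395 -0.13763328  0.32739075]
```

View pics/f.png

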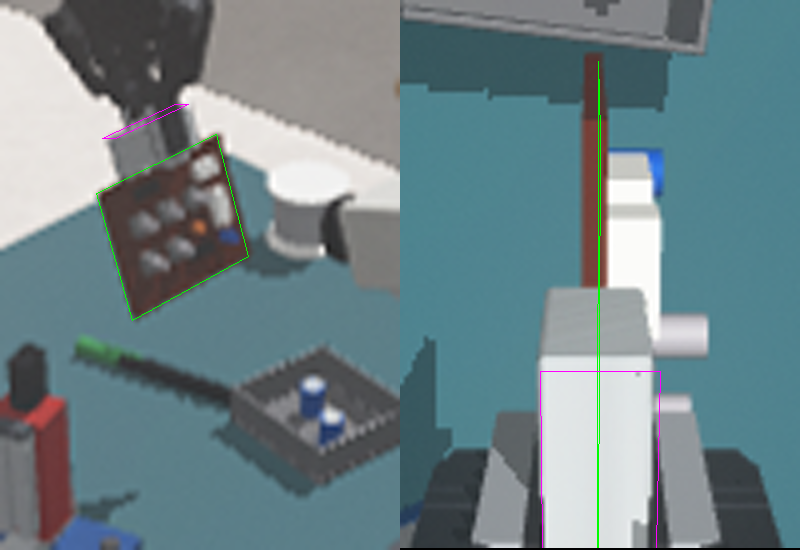

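Request:
{"op": "jog_arm", "data": {
  "moves": [-0.05,0.05,-0.02,0,0,0.04,0,-0.06,0.07,-0.02,0,0,0.04,0,0,0,0,0,0,0,0,0,0,0,0,0,0,0,0,0,0,0,0,0,0,0,0,0,0,0,0,0,0,0,0,0,0,0,0,0,0,0,0,0,0,0]
}}

```text
t: 13.93
eef_pos: [0.4877, 0.0952, 0.2099]
tool_rot: [0.122, 0.698, 0.695, 0.123]
contact_force: [-0.1, 0.7, -2.5]
gripper_width: 0.127
grasp_force: 58.6
```

```bash
python3 -c "
from h import *
from station import *
o,p,r=state();pt,rt=target([.6333,.0905,.2225],-.005,gy=.0036)
print(o['t'],p-pt,np.rad2deg((r.inv()*rt).as_rotvec()),o['grasp_force'],abs(o['joint_vel']).max())
print(hand_in())"
```

```text
13.9333 [ 0.00050853  0.0003713  -0.00010593] [-0.03741534 -0.1399854   0.01256993] 58.56269180774689 0.001502690583064554
the job is handed in; nothing more can be done
None
```

The job is handed in at t = 13.9 s: the jaw was drawn about 37 mm open, and the arm is holding the board steady, component side to the lens and bar edge up. By my estimate the arm is within about 1 mm and 0.2° of the target pose; locating the lens itself adds a few mm and about 1° of uncertainty. The hand-in returned no verdict.

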